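# Pack four control devices into their foam-lined cartons

## Task

Pack the four devices on the bench, each into the carton whose foam pocket is cut to its shape: the green beacon light into the large round pocket, the steel sensor with the orange cap into the small round one, the yellow emergency-stop box into the square one and the slim grey relay module into the long one. Set each one down gently, without dropping it, so that it stands upright on the floor of its pocket, and leave them all packed and let go. Never tip a device over, and do not shift the roll of tape or the orange cutter that lie among the work.

Things in the scene. Friction and masses are not known exactly. Their poses are not given: they have to be found in the camera images.
- beacon_center (a point): green beacon light, standing: black round base 50 mm across and 22 mm high, a round green lens 47 mm across above it up to a dome; its top is 76 mm above the underside; the point is its centre, 38 mm above the underside, and its z axis points up when it stands. It may be gripped anywhere round the lens
- estop_center (a point): emergency-stop station, standing: yellow box 56 x 56 mm and 48 mm high (x and y axes square to its sides), with a red mushroom button 40 mm across on top (28 mm high with its neck); its top is 76 mm above the underside; the point is its centre, 38 mm above the underside, and its z axis points up when it stands. Grip it across two opposite sides of the yellow box
- relay_center (a point): slim light-grey relay module with green terminal blocks, standing: 76 mm long (along its x axis) and 26 mm wide (along its y axis); its top is 76 mm above the underside; the point is its centre, 38 mm above the underside, and its z axis points up when it stands (the ends, beyond 21 mm from the middle, are 68 mm high). Grip it across its 26 mm width
- prox_center (a point): steel barrel sensor, standing: threaded steel barrel 30 mm across with an orange cap on top and a collar 36 mm across and 10 mm high at the foot; its top is 76 mm above the underside; the point is its centre, 38 mm above the underside, and its z axis points up when it stands. It may be gripped anywhere round the barrel
- box_beacon: carton for the beacon light: fixed open kraft carton, 112 x 112 mm, 28 mm high, filled with pink foam (top 25 mm above the bench) with one pocket in its middle, 14 mm deep, dark floor 11 mm above the bench: a large round one, 66 mm across. Origin: carton's centre on the bench; x, y along its sides. A seated device has its centre 49 mm above the bench
- box_estop: carton for the emergency-stop station: fixed open kraft carton, 112 x 112 mm, 28 mm high, filled with pink foam (top 25 mm above the bench) with one pocket in its middle, 14 mm deep, dark floor 11 mm above the bench: a square one, 72 x 72 mm, parallel to the carton's sides. Origin: carton's centre on the bench; x, y along its sides. A seated device has its centre 49 mm above the bench
- box_relay: carton for the relay module: fixed open kraft carton, 112 x 112 mm, 28 mm high, filled with pink foam (top 25 mm above the bench) with one pocket in its middle, 14 mm deep, dark floor 11 mm above the bench: a long one, 92 mm along the carton's x axis and 42 mm along its y axis. Origin: carton's centre on the bench; x, y along its sides. A seated device has its centre 49 mm above the bench
- box_prox: carton for the barrel sensor: fixed open kraft carton, 112 x 112 mm, 28 mm high, filled with pink foam (top 25 mm above the bench) with one pocket in its middle, 14 mm deep, dark floor 11 mm above the bench: a small round one, 52 mm across. Origin: carton's centre on the bench; x, y along its sides. A seated device has its centre 49 mm above the bench
- tape_center (a point): bystander: roll of brown packing tape lying flat among the devices, 100 mm across with a 76 mm hole, 48 mm high; the point is its centre, 24 mm above the bench. It stays where it is
- cutter_center (a point): bystander: orange and grey box cutter lying flat between the cartons, 151 mm long (along its x axis), 26 mm wide, 18 mm high; the point is on its middle, 8 mm above the bench. It stays where it is
Mind the look-alikes: they are no part of the job. There is more than one size of the part that bears estop_center; the job needs the larger. Leave any purple look-alike of the part that bears beacon_center alone.

How it is judged:
By the outcome, as a careful person would: the job done as asked, in the order asked, and still so for the second after the job is handed in, with the robot touching nothing.
It also fails if it takes over 106 s, if anything falls off the work surface, if the arm or the gripper's body presses on something with over 40 N, if the wrist force passes 120 N, or if a joint passes its speed limit or range.

## Robot

A 6-joint arm with a two-finger parallel gripper is mounted at the origin on the work surface. World frame = base frame: x ahead of the robot, y to its left, z up, the work surface at z = 0. Lengths are in m, angles in rad, forces in N, time in s.
With the tool pointing down it reaches from about 0.25 to 0.775 m from the base axis. Payload 4 kg.
Tool frame: the origin (TCP) lies midway between the tips of the shut fingers; the grasp point (between the pads) lies 19 mm behind it; z points along the fingers, y is the line along which they close (so a half turn about z gives the same grasp; the last joint's range is limited). The gripper opens to 94 mm and grips with 3 to 60 N. Pads are 16 mm wide; open, the fingers measure 119 mm over their backs; the gripper's body (75 mm by 177 mm) begins 78 mm behind the grasp point.
Start: joints at [-1.335, 0.087, 1.371, -0, 1.684, -0.103], TCP at [0.183, -0.519, 0.206] pointing down, gripper open.
Joint ranges: [-3.1, 3.1], [-0.76, 2.03], [0.27, 2.55], [-1.08, 4.22], [0.17, 2.65], [-2.57, 2.57]. Speed limits (rad/s): [2.79, 2.79, 3.14, 3.14, 3.14, 3.14].

## Interface

Orientations are given as [roll, pitch, yaw] about the fixed x, y, z axes, in that order (R = Rz(yaw) Ry(pitch) Rx(roll)).
In Python, from bench import get_obs, snapshot, close_job gives the robot as it stands. The module is installed in compiled form; this text tells all that it offers.
- The arm moves only by the tool drive_tool, never from a script. Its argument "commands" is a list of rows, each a list of 6 numbers: the shift along the tool's x, y, z in units of 0.04 m (1.0 is 0.04 m), then the turn, a rotation vector about the tool's x, y, z in units of 0.1 rad (1.0 is 0.1 rad). In form: [[dx, dy, dz, wx, wy, wz], ...]. A call has 1 to 20 rows; each row shifts and turns the commanded pose from where the row before left it, along the tool's axes as they then stand; what a row does not reach is not made up. A row lasts 1/8 s, in which the tool goes at most 62.5 mm and 10.7 degrees, less where a joint would pass 70% of its speed; a pose out of reach is approached as far as the arm can. A call with a number of a shift or a turn outside -1 to 1 is refused whole. A call with a gripper value outside its range is refused whole. "gripper" is the closure, from 0 (fully open) to 1 (shut), set as the call begins (left out, the last holds). The fingers move at their own pace and stop on an object; the grip force is fixed at half the most. Time passes only in rows, so rows that do not move let the fingers close. It gives the time, the measured TCP pose, the force, the opening and the grip force at its end, in the units of the state.
- get_obs(): the state, without advancing time (a new reading comes with each control period).
- snapshot(name): name is "scene" or "top" or "wrist"; returns a dict with "image" (480x640x3 uint8, blue, green, red), "range_z" (480x640 float32, m along the optical axis (not along the pixel's ray), 0 where there is no reading), "fx", "fy", "cx", "cy" (pixels), "rvec" (rotation vector, rad) and "tvec" (3), from world to camera coordinates, as OpenCV has them. Camera axes: x right, y down, z forward; pixel columns grow to the right and rows downward; lengths in m; the calibration is good to about 2 mm. The wrist camera is an equidistant fisheye: a pixel r from the principal point sees the ray r / f radians off the axis. A picture is of the moment at which its call begins.
- close_job(): hands the job in; it is judged then, once.
The state is a dict: "time": time; "joint_positions": joint angles; "qvel": joint speeds; "joint_torque": joint torques, N m; "tool_pos": TCP position; "ee_rot": TCP orientation; "wrist_force": force on the tool from outside, world axes, zero at the start; "wrist_torque": the same for the moment, N m; "width": finger opening in m; "finger_force": force on a finger pad.
Only numpy, scipy, OpenCV 4.12 (cv2) and the standard library are available. Lean on these libraries where they do the work, as an engineer would, in place of code of your own. Each camera call takes 0.05 s, during which the arm holds its last target. There are 200 camera calls.

## Working session

There is one attempt and no reset: what is moved stays moved. The work goes in short steps, Python scripts to look and compute and a tool call to move; the robot and the scene stay as the last step left them, time stands still between calls to the robot, and variables do not carry over. Pictures are saved under pics/ and viewed, at most 14 in all, crops included, and the job is handed in when it is done.

Besides the shell and the picture viewer there is one more tool, called after "Request:" as name([rows], argument=value, ...), one row to a line, values as JSON. drive_tool: Moves the arm, as the interface text tells. Its arguments: {"type":"object","properties":{"commands":{"type":"array"},"gripper":{"type":"number"}},"required":["commands"]}

```bash
mkdir -p pics; cat > h.py <<'E'
import numpy as np, cv2
from bench import get_obs, snapshot, close_job
def world(s):
    R=cv2.Rodrigues(np.array(s["rvec"],float))[0]; t=np.array(s["tvec"],float).ravel()
    z=s["range_z"]; v,u=np.mgrid[:z.shape[0],:z.shape[1]]
    P=np.stack([(u-s["cx"])/s["fx"]*z,(v-s["cy"])/s["fy"]*z,z],-1)
    return (P-t)@R
E
python3 - <<'E'
from h import *
s=snapshot("top"); np.savez("top.npz",**s); cv2.imwrite("pics/top.png",s["image"])
c=snapshot("scene"); np.savez("scene.npz",**c); cv2.imwrite("pics/scene.png",c["image"])
W=world(s)
for v in range(40,480,80): print([tuple(W[v,u].round(2)) for u in range(40,640,140)])
o=get_obs();print(o)
E
```

```text
[(np.float64(1.25), np.float64(0.98), np.float64(-0.75)), (np.float64(0.93), np.float64(0.31), np.float64(-0.0)), (np.float64(0.92), np.float64(-0.0), np.float64(0.0)), (np.float64(0.91), np.float64(-0.3), np.float64(0.02)), (np.float64(0.91), np.float64(-0.61), np.float64(-0.0))]
[(np.float64(0.74), np.float64(0.59), np.float64(0.05)), (np.float64(0.75), np.float64(0.31), np.float64(0.0)), (np.float64(0.74), np.float64(0.0), np.float64(0.0)), (np.float64(0.74), np.float64(-0.3), np.float64(-0.0)), (np.float64(0.7), np.float64(-0.55), np.float64(0.1))]
[(np.float64(0.58), np.float64(0.61), np.float64(-0.0)), (np.float64(0.57), np.float64(0.31), np.float64(0.0)), (np.float64(0.57), np.float64(0.01), np.float64(0.01)), (np.float64(0.56), np.float64(-0.29), np.float64(-0.0)), (np.float64(0.56), np.float64(-0.59), np.float64(-0.0))]
[(np.float64(0.41), np.float64(0.61), np.float64(-0.0)), (np.float64(0.4), np.float64(0.31), np.float64(-0.0)), (np.float64(0.4), np.float64(0.01), np.float64(0.0)), (np.float64(0.39), np.float64(-0.29), np.float64(0.0)), (np.float64(0.39), np.float64(-0.58),
[... 576 characters left out ...]
.0))]
{'time': 0.1, 'joint_positions': array([-1.33509820e+00,  8.78957043e-02,  1.37207599e+00,  9.47025936e-06,
        1.68361999e+00, -1.03086643e-01]), 'qvel': array([-0.00129117, -0.00087734, -0.00184499,  0.00050655,  0.00146589,
        0.0016117 ]), 'joint_torque': array([ 9.80891127e-04, -3.41253841e+01, -3.03300583e+01,  7.20105437e-02,
        3.04255367e-02, -9.60844545e-05]), 'tool_pos': array([ 0.18267774, -0.51825418,  0.20442701]), 'ee_rot': array([-3.13960520e+00, -2.15071136e-04,  3.38785610e-01]), 'wrist_force': array([-0.47656339,  0.15278875, -0.24549692]), 'wrist_torque': array([ 0.01885753,  0.03968056, -0.00184417]), 'finger_force': 0.0, 'width': 0.09395355609169034}
```

View pics/top.png

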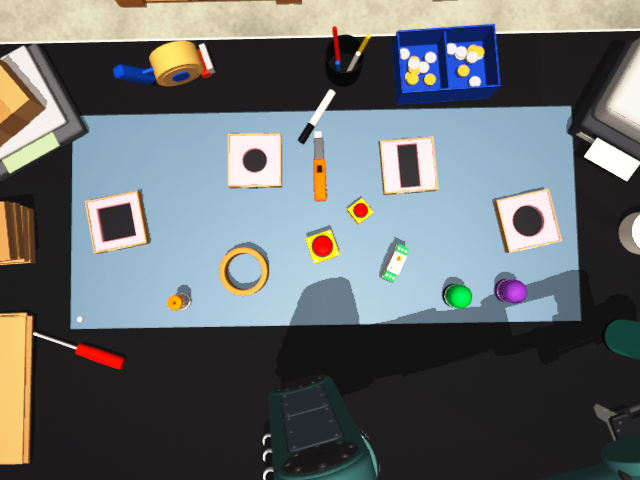

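View pics/scene.png

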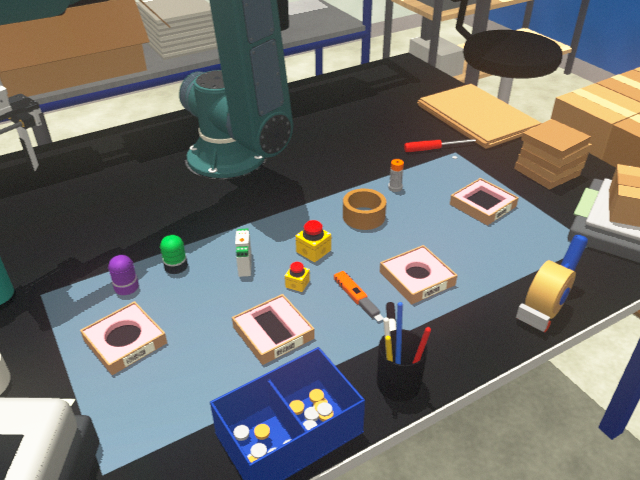

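The top view shows: large e-stop (322,246), relay (395,262), green beacon (458,296), sensor (178,302), tape (243,271) and cutter (320,165). The cartons are square (117,222), small round (255,160), long (408,165) and large round (528,220). The small e-stop (360,210) and the purple beacon (512,291) are decoys.

```bash
python3 - <<'E'
from h import *
s=dict(np.load("top.npz")); W=world(s)
def seg(n,u,v,r,zlo,zhi):
    B=W[v-r:v+r,u-r:u+r].reshape(-1,3); B=B[(B[:,2]>zlo)&(B[:,2]<zhi)]
    (c,sz,a)=cv2.minAreaRect((B[:,:2]*1000).astype(np.float32))
    print(n,len(B),"rect",np.round(c,1),np.round(sz,1),round(a,1),"mean",(B.mean(0)*1000).round(1),"zmax",B[:,2].max().round(4))
seg("beacon",458,296,22,.03,.1)
seg("beacon top",458,296,22,.065,.1)
seg("estop box",322,246,24,.04,.056)
seg("estop btn",322,246,24,.065,.1)
seg("relay top",395,262,26,.06,.1)
seg("prox top",178,302,18,.066,.1)
seg("tape",243,271,32,.04,.06)
seg("cutter",320,165,40,.008,.03)
seg("purple",512,291,20,.03,.1)
seg("smallestop",360,210,16,.02,.1)
for n,u,v in (("bB",528,220),("bE",117,222),("bR",408,165),("bP",255,160)):
    seg(n+" carton",u,v,38,.018,.035); 
    r=24 if n!="bP" else 20
    seg(n+" pocket",u,v,r,.007,.015)
E
```

```text
beacon 515 rect [ 359.1 -271.3] [46.5 46.2] 89.1 mean [ 359.9 -267.8   66.5] zmax 0.0814
beacon top 360 rect [ 358.7 -271.7] [42.5 43.9] 66.1 mean [ 359.5 -270.8   72.3] zmax 0.0814
estop box 434 rect [465.9   3.5] [56. 56.] 18.5 mean [465.    3.7  48.2] zmax 0.055
estop btn 300 rect [465.9   3.4] [38.5 37.2] 44.2 mean [465.6   3.4  73.4] zmax 0.0843
relay top 485 rect [ 428.8 -143.9] [26.4 75.9] 63.5 mean [ 428.7 -143.3   72.3] zmax 0.0817
prox top 183 rect [356.3 300. ] [28.3 28.4] 0.9 mean [357.4 299.8  75.3] zmax 0.0805
tape 802 rect [417.9 166.2] [98.6 98.7] 1.6 mean [417.4 167.2  47.3] zmax 0.0552
cutter 933 rect [642.5   6.3] [165. 170.] 88.7 mean [644.1  15.3  15.4] zmax 0.0298
purple 540 rect [ 368.1 -380.9] [46.2 47. ] 72.9 mean [ 368.3 -376.1   65.5] zmax 0.0818
smallestop 361 rect [539.3 -77.1] [39.3 39.8] 36.7 mean [538.1 -76.2  40.5] zmax 0.0583
bB carton 2232 rect [ 512.8 -427.6] [113.2 115.6] 11.2 mean [ 512.7 -428.1   25.1] zmax 0.0341
bB pocket 646 rect [ 499.5 -426. ] [61.6 92.1] 68.4 mean [ 513.6 -430.9   11. ] zmax 0.015
bE carton 1814 rect [525.5 436.3] [113.4 115.1] 10.3 mean [525.8 436.8  25.3] zmax 0.0346
bE pocket 988 rect [529.8 435.6] [ 90.  100.5] 86.4 mean [526.2 439.2  10.9] zmax 0.015
bR carton 2041 rect [ 634.5 -182. ] [114.4 113.2] 3.7 mean [ 634.5 -182.1   25.3] zmax 0.0342
bR pocket 736 rect [ 635.9 -183. ] [91.  41.6] 2.7 mean [ 636.5 -182.9   10.9] zmax 0.015
bP carton 2366 rect [651.6 143.3] [111.3 113.3] 89.4 mean [651.6 143.3  25.4] zmax 0.0342
bP pocket 392 rect [653.1 144.4] [47.8 50.3] 44.2 mean [653.8 144.1  11.1] zmax 0.015
```

Request:
drive_tool([
  [0.776,-0.544,0,0,0,0],
  [0.776,-0.544,0,0,0,0],
  [0.776,-0.544,0,0,0,0],
  [0.776,-0.544,0.2,0,0,0],
  [0.776,-0.544,0.5,0,0,0],
  [0.776,-0.544,0.5,0,0,0],
  [0.776,-0.544,0.5,0,0,0],
  [0.776,-0.544,0.4,0,0,0],
  [0,0,0,0,0,0],
], gripper=0)

```text
time: 1.23
tool_pos: [0.359, -0.2694, 0.1195]
ee_rot: [-3.138, 0.002, 0.343]
wrist_force: [0.0, 0.1, -0.2]
width: 0.0941
finger_force: 0.0
```

```bash
cat > plan.py <<'E'
import sys; from h import *
o=get_obs(); p=o["tool_pos"]*1000; y=o["ee_rot"][2]
def rel(x,yy,z,yaw,p=p,y0=y):
    d=np.array([x,yy,z])-p; c,s=np.cos(yaw),np.sin(yaw)
    print("to",x,yy,z,"yaw%.3f"%yaw,"units xyz",np.round([(d[0]*c+d[1]*s)/40,(d[0]*s-d[1]*c)/40,-d[2]/40],3),"turn wz",round(-(yaw-y0)/.1,2))
def show(): print(o["time"],p.round(1),o["ee_rot"].round(4),"w",o["width"],"f",o["finger_force"],"F",o["wrist_force"].round(1),o["joint_positions"].round(2))
E
python3 -c "
from plan import *
show(); rel(359,-271.5,29,y)"
```

```text
1.225 [ 359.  -269.4  119.5] [-3.1377e+00  1.7000e-03  3.4280e-01] w 0.09406084900970879 f 0.0 F [ 0.   0.1 -0.2] [-0.77 -0.1   1.73  0.    1.52  0.46]
to 359 -271.5 29 yaw0.343 units xyz [-0.017  0.049  2.262] turn wz -0.0
```

Request:
drive_tool([
  [0,0.05,0.6,0,0,0],
  [0,0,0.6,0,0,0],
  [0,0,0.6,0,0,0],
  [0,0,0.46,0,0,0],
  [0,0,0,0,0,0],
])

```text
time: 1.85
tool_pos: [0.3584, -0.2739, 0.0299]
ee_rot: [-3.139, 0.002, 0.338]
wrist_force: [1.1, -0.7, -0.5]
width: 0.0939
finger_force: 0.0
```

Request:
drive_tool([
  [0,0,0,0,0,0],
  [0,0,0,0,0,0],
  [0,0,0,0,0,0],
  [0,0,0,0,0,0],
  [0,0,0,0,0,0],
  [0,0,0,0,0,0],
], gripper=1)

```text
time: 2.6
tool_pos: [0.3598, -0.2738, 0.0312]
ee_rot: [-3.141, -0.0, 0.339]
wrist_force: [-0.4, 1.2, 1.3]
width: 0.0464
finger_force: 30.0
```

```bash
python3 -c "
from plan import *
show(); rel(513,-428,130,y)"
```

```text
2.6 [ 359.8 -273.8   31.2] [-3.1414e+00 -1.0000e-04  3.3890e-01] w 0.04639283272843727 f 30.000264644622803 F [-0.4  1.2  1.3] [-0.78 -0.03  1.84  0.    1.32  0.46]
to 513 -428 130 yaw0.339 units xyz [ 2.33  4.91 -2.47] turn wz -0.0
```

Request:
drive_tool([
  [0,0,-0.4,0,0,0],
  [0,0,-0.7,0,0,0],
  [0,0,-0.7,0,0,0],
  [0,0,-0.7,0,0,0],
  [0.2,0.4,0,0,0,0],
  [0.36,0.76,0,0,0,0],
  [0.36,0.76,0,0,0,0],
  [0.36,0.76,0,0,0,0],
  [0.36,0.76,0,0,0,0],
  [0.36,0.76,0,0,0,0],
  [0.2,0.4,0,0,0,0],
  [0.13,0.31,0,0,0,0],
  [0,0,0,0,0,0],
  [0,0,0,0,0,0],
])

```text
time: 4.35
tool_pos: [0.5127, -0.4279, 0.1314]
ee_rot: [-3.141, 0.0, 0.339]
wrist_force: [-0.0, -0.1, -1.2]
width: 0.0467
finger_force: 30.0
```

```bash
python3 -c "
from plan import *
show(); rel(513,-428,44,y)"
```

```text
4.35 [ 512.7 -427.9  131.4] [-3.1414e+00  2.0000e-04  3.3890e-01] w 0.04672508255025881 f 29.999864101409912 F [-0.  -0.1 -1.2] [-0.78  0.37  1.17 -0.    1.59  0.45]
to 513 -428 44 yaw0.339 units xyz [0.005 0.005 2.184] turn wz -0.0
```

Request:
drive_tool([
  [0,0,0.6,0,0,0],
  [0,0,0.6,0,0,0],
  [0,0,0.5,0,0,0],
  [0,0,0.25,0,0,0],
  [0,0,0.15,0,0,0],
  [0,0,0.08,0,0,0],
  [0,0,0,0,0,0],
  [0,0,0,0,0,0],
])

```text
time: 5.35
tool_pos: [0.5133, -0.4286, 0.0447]
ee_rot: [3.14, -0.001, 0.339]
wrist_force: [-0.0, 0.5, -0.1]
width: 0.0462
finger_force: 30.0
```

Request:
drive_tool([
  [0,0,0.03,0,0,0],
  [0,0,0,0,0,0],
])

```text
time: 5.6
tool_pos: [0.513, -0.4282, 0.0428]
ee_rot: [3.141, -0.0, 0.339]
wrist_force: [0.5, -0.4, -1.0]
width: 0.0469
finger_force: 30.0
```

Request:
drive_tool([
  [0,0,0.02,0,0,0],
  [0,0,0.02,0,0,0],
  [0,0,0,0,0,0],
])

```text
time: 5.98
tool_pos: [0.5131, -0.4283, 0.0423]
ee_rot: [3.141, -0.0, 0.339]
wrist_force: [-1.7, 2.4, 4.4]
width: 0.0466
finger_force: 30.0
```

Request:
drive_tool([
  [0,0,0,0,0,0],
  [0,0,0,0,0,0],
  [0,0,0,0,0,0],
  [0,0,0,0,0,0],
  [0,0,-0.5,0,0,0],
  [0,0,-0.7,0,0,0],
  [0,0,-0.7,0,0,0],
  [0,0,-0.7,0,0,0],
  [0,0,-0.4,0,0,0],
  [0,0,0,0,0,0],
], gripper=0)

```text
time: 7.22
tool_pos: [0.5137, -0.4289, 0.1637]
ee_rot: [3.138, -0.002, 0.339]
wrist_force: [-0.2, -0.1, -0.7]
width: 0.0943
finger_force: 0.0
```

```bash
python3 -c "
from plan import *
show(); rel(356.3,300,120,y)
s=snapshot('wrist');cv2.imwrite('pics/w1.png',s['image'])"
```

```text
7.225 [ 513.7 -428.9  163.7] [ 3.1376e+00 -1.9000e-03  3.3880e-01] w 0.09433724627214024 f 0.0 F [-0.2 -0.1 -0.7] [-0.78  0.36  1.13 -0.    1.65  0.45]
to 356.3 300 120 yaw0.339 units xyz [  2.345 -18.495   1.092] turn wz -0.0
```

View pics/w1.png

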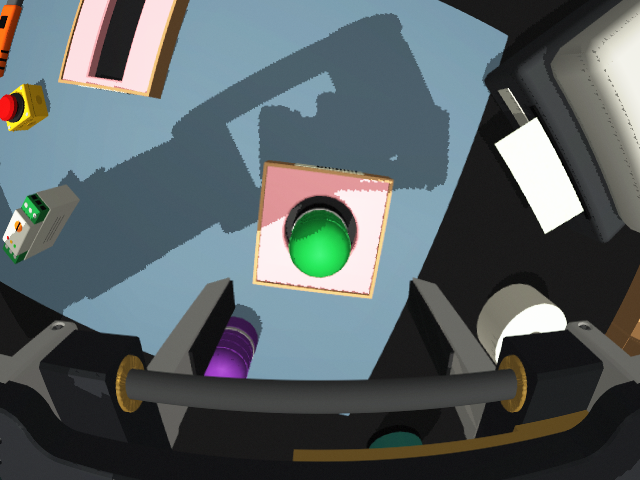

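Request:
drive_tool([
  [0.06,-0.5,0,0,0,0],
  [0.122,-0.96,0,0,0,0],
  [0.122,-0.96,0,0,0,0],
  [0.122,-0.96,0,0,0,0],
  [0.122,-0.96,0,0,0,0],
  [0.122,-0.96,0,0,0,0],
  [0.122,-0.96,0,0,0,0],
  [0.122,-0.96,0,0,0,0],
  [0.122,-0.96,0,0,0,0],
  [0.122,-0.96,0,0,0,0],
  [0.122,-0.96,0,0,0,0],
  [0.122,-0.96,0,0,0,0],
  [0.122,-0.96,0,0,0,0],
  [0.122,-0.96,0,0,0,0],
  [0.122,-0.96,0,0,0,0],
  [0.122,-0.96,0,0,0,0],
  [0.122,-0.96,0,0,0,0],
  [0.122,-0.96,0,0,0,0],
  [0.122,-0.96,0,0,0,0],
  [0.089,-0.715,0,0,0,0],
])

```text
time: 9.78
tool_pos: [0.3542, 0.3016, 0.1592]
ee_rot: [3.141, 0.003, 0.34]
wrist_force: [0.8, -0.6, -0.3]
width: 0.0939
finger_force: 0.0
```

Request:
drive_tool([
  [0,0,0.11,0,0,-0.96],
  [0,0,0.11,0,0,-0.96],
  [0,0,0.11,0,0,-0.96],
  [0,0,0.11,0,0,-0.96],
  [0,0,0.11,0,0,-0.96],
  [0,0,0.11,0,0,-0.96],
  [0,0,0.11,0,0,-0.96],
  [0,0,0.11,0,0,-0.96],
  [0,0,0.11,0,0,-0.96],
  [0,0,0.1,0,0,-0.96],
  [0,0,0,0,0,0],
  [0,0,0,0,0,0],
])

```text
time: 11.28
tool_pos: [0.3552, 0.3004, 0.1167]
ee_rot: [-3.141, 0.001, 1.297]
wrist_force: [0.4, 0.0, 0.6]
width: 0.0938
finger_force: 0.0
```

```bash
python3 -c "
from plan import *
show(); rel(356.3,300,30,y)
s=snapshot('wrist');cv2.imwrite('pics/w2.png',s['image'])"
```

```text
11.275 [355.2 300.4 116.7] [-3.1407e+00  1.2000e-03  1.2974e+00] w 0.09382583065540902 f 0.0 F [0.4 0.  0.6] [ 0.58 -0.07  1.7  -0.    1.51  0.85]
to 356.3 300 30 yaw1.297 units xyz [-0.003  0.03   2.169] turn wz -0.0
```

View pics/w2.png

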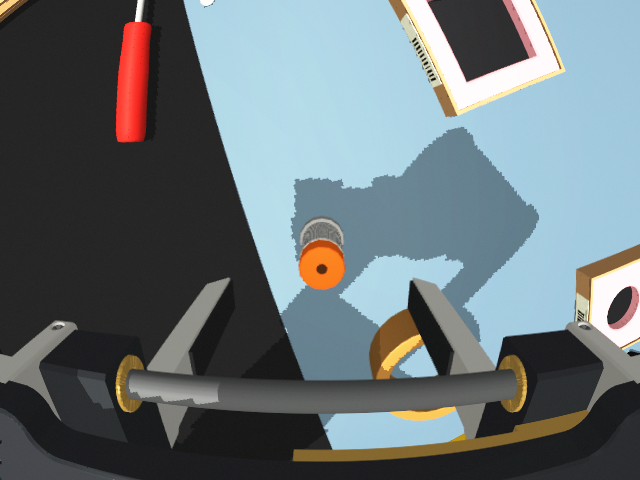

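The sensor is centred between the fingers at (322,268), and the tape is clear of them.

Request:
drive_tool([
  [0,0.03,0.5,0,0,0],
  [0,0,0.6,0,0,0],
  [0,0,0.6,0,0,0],
  [0,0,0.4,0,0,0],
  [0,0,0.07,0,0,0],
  [0,0,0,0,0,0],
])

```text
time: 12.08
tool_pos: [0.3571, 0.3007, 0.0312]
ee_rot: [3.141, -0.001, 1.299]
wrist_force: [0.5, -0.2, -0.7]
width: 0.0942
finger_force: 0.0
```

Request:
drive_tool([
  [0,0,0,0,0,0],
  [0,0,0,0,0,0],
  [0,0,0,0,0,0],
  [0,0,0,0,0,0],
  [0,0,0,0,0,0],
  [0,0,0,0,0,0],
  [0,0,0,0,0,0],
], gripper=1)

```text
time: 12.95
tool_pos: [0.3565, 0.3004, 0.0306]
ee_rot: [-3.141, 0.0, 1.299]
wrist_force: [-0.7, 0.1, 1.3]
width: 0.0296
finger_force: 30.0
```

```bash
python3 -c "
from plan import *
show(); rel(652.5,144,145,y)"
```

```text
12.95 [356.5 300.4  30.6] [-3.1411e+00  2.0000e-04  1.2988e+00] w 0.029639957756150876 f 30.001193583011627 F [-0.7  0.1  1.3] [0.58 0.01 1.81 0.   1.32 0.85]
to 652.5 144 145 yaw1.299 units xyz [-1.779  8.178 -2.86 ] turn wz -0.0
```

Request:
drive_tool([
  [0,0,-0.4,0,0,0],
  [0,0,-0.7,0,0,0],
  [0,0,-0.7,0,0,0],
  [0,0,-0.7,0,0,0],
  [-0.1,0.4,-0.36,0,0,0],
  [-0.18,0.85,0,0,0,0],
  [-0.18,0.85,0,0,0,0],
  [-0.18,0.85,0,0,0,0],
  [-0.18,0.85,0,0,0,0],
  [-0.18,0.85,0,0,0,0],
  [-0.18,0.85,0,0,0,0],
  [-0.18,0.85,0,0,0,0],
  [-0.18,0.85,0,0,0,0],
  [-0.14,0.6,0,0,0,0],
  [-0.1,0.37,0,0,0,0],
  [0,0,0,0,0,0],
  [0,0,0,0,0,0],
])

```text
time: 15.08
tool_pos: [0.6518, 0.1443, 0.145]
ee_rot: [-3.141, 0.0, 1.299]
wrist_force: [0.4, 1.0, -0.6]
width: 0.0295
finger_force: 30.0
```

```bash
python3 -c "
from plan import *
show(); rel(652,143.5,42.5,y)"
```

```text
15.075 [651.8 144.3 145. ] [-3.1408e+00  1.0000e-04  1.2993e+00] w 0.029540337009736444 f 29.999670088291168 F [ 0.4  1.  -0.6] [0.13 0.37 1.15 0.   1.62 0.4 ]
to 652 143.5 42.5 yaw1.299 units xyz [-0.019  0.01   2.562] turn wz -0.0
```

Request:
drive_tool([
  [-0.02,0.01,0.6,0,0,0],
  [0,0,0.7,0,0,0],
  [0,0,0.6,0,0,0],
  [0,0,0.36,0,0,0],
  [0,0,0.15,0,0,0],
  [0,0,0.1,0,0,0],
  [0,0,0.04,0,0,0],
  [0,0,0,0,0,0],
])

```text
time: 16.08
tool_pos: [0.6529, 0.1431, 0.0437]
ee_rot: [3.141, -0.0, 1.299]
wrist_force: [-0.2, 0.4, -1.1]
width: 0.0295
finger_force: 30.0
```

Request:
drive_tool([
  [0,0,0.02,0,0,0],
  [0,0,0.02,0,0,0],
  [0,0,0,0,0,0],
])

```text
time: 16.45
tool_pos: [0.6528, 0.1432, 0.0417]
ee_rot: [3.141, -0.0, 1.299]
wrist_force: [0.5, -0.5, -0.8]
width: 0.0295
finger_force: 30.0
```

Request:
drive_tool([
  [0,0,0.02,0,0,0],
  [0,0,0.015,0,0,0],
  [0,0,0,0,0,0],
])

```text
time: 16.82
tool_pos: [0.6527, 0.1431, 0.0416]
ee_rot: [3.141, -0.0, 1.299]
wrist_force: [-2.2, -1.0, 5.3]
width: 0.0298
finger_force: 30.0
```

Request:
drive_tool([
  [0,0,0,0,0,0],
  [0,0,0,0,0,0],
  [0,0,0,0,0,0],
  [0,0,0,0,0,0],
  [0,0,-0.5,0,0,0],
  [0,0,-0.8,0,0,0],
  [0,0,-0.8,0,0,0],
  [0,0,-0.7,0,0,0],
  [0,0,-0.3,0,0,0],
  [0,0,0,0,0,0],
], gripper=0)

```text
time: 18.08
tool_pos: [0.6532, 0.1433, 0.1658]
ee_rot: [3.139, -0.001, 1.299]
wrist_force: [-0.1, -0.1, -0.4]
width: 0.0939
finger_force: 0.0
```

Request:
drive_tool([
  [-0.4,-0.3,0,0,0,0],
  [-0.66,-0.51,0,0,0,0],
  [-0.66,-0.51,0,0,0,0],
  [-0.66,-0.51,0,0,0,0],
  [-0.66,-0.51,0,0,0,0],
  [-0.66,-0.51,0,0,0,0],
  [-0.55,-0.41,0,0,0,0],
  [-0.365,-0.3,0,0,0,0],
  [0,0,0.1,0,0,-0.85],
  [0,0,0.1,0,0,-0.85],
  [0,0,0.1,0,0,-0.85],
  [0,0,0.1,0,0,-0.85],
  [0,0,0.1,0,0,-0.85],
  [0,0,0.1,0,0,-0.85],
  [0,0,0.1,0,0,-0.85],
  [0,0,0,0,0,0],
  [0,0,0,0,0,0],
])

```text
time: 20.2
tool_pos: [0.4657, 0.0036, 0.1358]
ee_rot: [-3.141, -0.0, 1.893]
wrist_force: [0.0, -0.3, 0.2]
width: 0.094
finger_force: 0.0
```

```bash
python3 -c "
from plan import *
show(); rel(466,3.5,23,y)
s=snapshot('wrist');cv2.imwrite('pics/w3.png',s['image'])"
```

```text
20.2 [465.7   3.6 135.8] [-3.1411e+00 -2.0000e-04  1.8928e+00] w 0.09400544072122273 f 0.0 F [ 0.  -0.3  0.2] [-0.11 -0.08  1.67 -0.    1.54 -0.44]
to 466 3.5 23 yaw1.893 units xyz [-0.006  0.007  2.82 ] turn wz -0.0
```

View pics/w3.png

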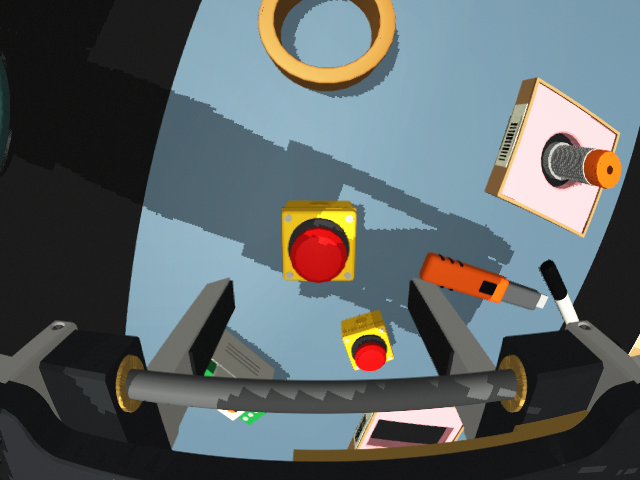

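The sensor stands in its pocket at (590,165). The large e-stop (318,245) is square between the fingers.

Request:
drive_tool([
  [0,0,0.6,0,0,0],
  [0,0,0.7,0,0,0],
  [0,0,0.7,0,0,0],
  [0,0,0.6,0,0,0],
  [0,0,0.22,0,0,0],
  [0,0,0,0,0,0],
])

```text
time: 21.0
tool_pos: [0.4657, 0.0036, 0.0231]
ee_rot: [-3.141, -0.0, 1.894]
wrist_force: [0.5, -0.0, 0.5]
width: 0.094
finger_force: 0.0
```

Request:
drive_tool([
  [0,0,0,0,0,0],
  [0,0,0,0,0,0],
  [0,0,0,0,0,0],
  [0,0,0,0,0,0],
  [0,0,0,0,0,0],
  [0,0,0,0,0,0],
], gripper=1)

```text
time: 21.75
tool_pos: [0.4652, 0.0033, 0.0235]
ee_rot: [-3.14, 0.0, 1.894]
wrist_force: [-3.8, -1.6, 4.9]
width: 0.0557
finger_force: 30.0
```

```bash
python3 -c "
from plan import *
show(); rel(526,437,150,y); rel(526,437,150,np.deg2rad(100.3))"
```

```text
21.75 [465.2   3.3  23.5] [-3.1401e+00  3.0000e-04  1.8938e+00] w 0.055722562481788 f 29.999437630176544 F [-3.8 -1.6  4.9] [-0.11  0.01  1.82 -0.    1.31 -0.44]
to 526 437 150 yaw1.894 units xyz [ 9.801  4.882 -3.162] turn wz -0.0
to 526 437 150 yaw1.751 units xyz [10.397  3.434 -3.162] turn wz 1.43
```

Request:
drive_tool([
  [0,0,-0.4,0,0,0],
  [0,0,-0.7,0,0,0],
  [0,0,-0.8,0,0,0.43],
  [0,0,-0.8,0,0,0.5],
  [0,0,-0.46,0,0,0.5],
  [0.45,0.15,0,0,0,0],
  [0.83,0.274,0,0,0,0],
  [0.83,0.274,0,0,0,0],
  [0.83,0.274,0,0,0,0],
  [0.83,0.274,0,0,0,0],
  [0.83,0.274,0,0,0,0],
  [0.83,0.274,0,0,0,0],
  [0.83,0.274,0,0,0,0],
  [0.83,0.274,0,0,0,0],
  [0.83,0.274,0,0,0,0],
  [0.83,0.274,0,0,0,0],
  [0.83,0.274,0,0,0,0],
  [0.52,0.17,0,0,0,0],
  [0.3,0.1,0,0,0,0],
  [0,0,0,0,0,0],
])

```text
time: 24.25
tool_pos: [0.5264, 0.438, 0.1493]
ee_rot: [-3.141, 0.0, 1.752]
wrist_force: [0.6, 0.2, -1.8]
width: 0.0557
finger_force: 30.0
```

```bash
python3 -c "
from plan import *
show(); rel(526,436.8,35.5,y)"
```

```text
24.25 [526.4 438.  149.3] [-3.1412e+00  2.0000e-04  1.7516e+00] w 0.05574055882814024 f 29.996681213378906 F [ 0.6  0.2 -1.8] [0.61 0.41 1.1  0.   1.64 0.43]
to 526 436.8 35.5 yaw1.752 units xyz [-0.027 -0.014  2.845] turn wz -0.0
```

Request:
drive_tool([
  [-0.02,-0.01,0.6,0,0,0],
  [0,0,0.7,0,0,0],
  [0,0,0.7,0,0,0],
  [0,0,0.45,0,0,0],
  [0,0,0.2,0,0,0],
  [0,0,0.12,0,0,0],
  [0,0,0.06,0,0,0],
  [0,0,0,0,0,0],
  [0,0,0,0,0,0],
])

```text
time: 25.38
tool_pos: [0.5266, 0.4369, 0.0372]
ee_rot: [3.14, -0.0, 1.751]
wrist_force: [0.2, 0.4, -2.2]
width: 0.0556
finger_force: 30.0
```

Request:
drive_tool([
  [0,0,0.02,0,0,0],
  [0,0,0.015,0,0,0],
  [0,0,0,0,0,0],
])

```text
time: 25.75
tool_pos: [0.5262, 0.4366, 0.0349]
ee_rot: [-3.141, 0.0, 1.751]
wrist_force: [-0.0, 0.6, -2.7]
width: 0.0559
finger_force: 30.0
```

Request:
drive_tool([
  [0,0,0.015,0,0,0],
  [0,0,0.015,0,0,0],
  [0,0,0,0,0,0],
])

```text
time: 26.12
tool_pos: [0.5262, 0.4366, 0.0346]
ee_rot: [3.141, -0.0, 1.751]
wrist_force: [-0.8, -0.3, 2.4]
width: 0.0558
finger_force: 30.0
```

Request:
drive_tool([
  [0,0,0,0,0,0],
  [0,0,0,0,0,0],
  [0,0,0,0,0,0],
  [0,0,0,0,0,0],
  [0,0,-0.4,0,0,0],
  [0,0,-0.8,0,0,0],
  [0,0,-0.8,0,0,0],
  [0,0,-0.8,0,0,0],
  [0,0,-0.4,0,0,0],
  [0,0,0,0,0,0],
], gripper=0)

```text
time: 27.38
tool_pos: [0.5269, 0.4371, 0.1641]
ee_rot: [3.138, -0.002, 1.751]
wrist_force: [-0.6, -0.0, -0.8]
width: 0.0941
finger_force: 0.0
```

Request:
drive_tool([
  [-0.5,-0.18,0,0,0,0],
  [-0.866,-0.312,0,0,0,0],
  [-0.866,-0.312,0,0,0,0],
  [-0.866,-0.312,0,0,0,0],
  [-0.866,-0.312,0,0,0,0],
  [-0.866,-0.312,0,0,0,0],
  [-0.866,-0.312,0,0,0,0],
  [-0.866,-0.312,0,0,0,0],
  [-0.866,-0.312,0,0,0,0],
  [-0.866,-0.312,0,0,0,0],
  [-0.866,-0.312,0,0,0,0],
  [-0.866,-0.312,0,0,0,0],
  [-0.866,-0.312,0,0,0,0],
  [-0.866,-0.312,0,0,0,0],
  [-0.866,-0.312,0,0,0,0],
  [-0.866,-0.312,0,0,0,0],
  [-0.36,-0.13,0,0,0,0],
  [0,0,0,0,0,0],
])

```text
time: 29.62
tool_pos: [0.4285, -0.1442, 0.1608]
ee_rot: [-3.14, -0.002, 1.749]
wrist_force: [0.6, 0.9, 0.6]
width: 0.0936
finger_force: 0.0
```

Request:
drive_tool([
  [0,0,0.1,0,0,-0.93],
  [0,0,0.1,0,0,-0.93],
  [0,0,0.1,0,0,-0.93],
  [0,0,0.1,0,0,-0.93],
  [0,0,0.1,0,0,-0.93],
  [0,0,0.1,0,0,-0.93],
  [0,0,0.1,0,0,-0.93],
  [0,0,0,0,0,-0.93],
  [0,0,0,0,0,-0.93],
  [0,0,0,0,0,-0.93],
  [0,0,0,0,0,0],
  [0,0,0,0,0,0],
])

```text
time: 31.12
tool_pos: [0.4291, -0.1434, 0.1337]
ee_rot: [3.141, -0.0, 2.681]
wrist_force: [-0.5, -0.2, 0.4]
width: 0.0939
finger_force: 0.0
```

```bash
python3 -c "
from plan import *
show(); rel(428.8,-143.9,30,y); rel(428.8,-143.9,30,2.679)
s=snapshot('wrist');cv2.imwrite('pics/w4.png',s['image'])"
```

```text
31.125 [ 429.1 -143.4  133.7] [ 3.1414e+00 -3.0000e-04  2.6807e+00] w 0.09388738339947619 f 0.0 F [-0.5 -0.2  0.4] [-0.45 -0.11  1.71  0.    1.54 -1.56]
to 428.8 -143.9 30 yaw2.681 units xyz [ 1.000e-03 -1.600e-02  2.593e+00] turn wz -0.0
to 428.8 -143.9 30 yaw2.679 units xyz [ 1.000e-03 -1.600e-02  2.593e+00] turn wz 0.02
```

View pics/w4.png

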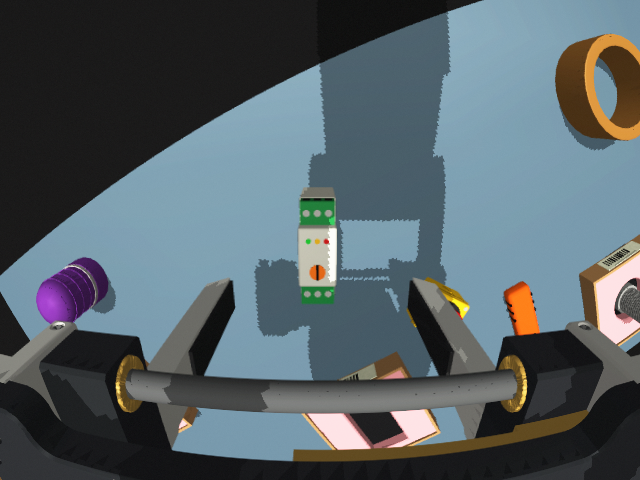

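The relay (318,245) is aligned with the fingers.

Request:
drive_tool([
  [0,0,0.6,0,0,0],
  [0,0,0.7,0,0,0],
  [0,0,0.7,0,0,0],
  [0,0,0.45,0,0,0],
  [0,0,0.1,0,0,0],
  [0,0,0,0,0,0],
])

```text
time: 31.92
tool_pos: [0.4292, -0.1442, 0.0322]
ee_rot: [3.142, 0.0, 2.681]
wrist_force: [0.3, -0.4, -0.5]
width: 0.0936
finger_force: 0.0
```

Request:
drive_tool([
  [0,0,0,0,0,0],
  [0,0,0,0,0,0],
  [0,0,0,0,0,0],
  [0,0,0,0,0,0],
  [0,0,0,0,0,0],
  [0,0,0,0,0,0],
  [0,0,0,0,0,0],
], gripper=1)

```text
time: 32.8
tool_pos: [0.429, -0.1444, 0.0319]
ee_rot: [-3.141, 0.0, 2.681]
wrist_force: [-0.8, -1.9, 0.9]
width: 0.0276
finger_force: 0.8
```

```bash
python3 -c "
from plan import *
show(); rel(635,-182.3,150,y); rel(635,-182.3,150,np.deg2rad(183.3))"
```

```text
32.8 [ 429.  -144.4   31.9] [-3.1410e+00  1.0000e-04  2.6809e+00] w 0.027565206987219978 f 0.8000465668737888 F [-0.8 -1.9  0.9] [-0.45 -0.03  1.84 -0.    1.33 -1.56]
to 635 -182.3 150 yaw2.681 units xyz [-5.035  1.441 -2.952] turn wz -0.0
to 635 -182.3 150 yaw3.199 units xyz [-5.088 -1.243 -2.952] turn wz -5.18
```

Request:
drive_tool([
  [0,0,0,0,0,0],
  [0,0,0,0,0,0],
  [0,0,0,0,0,0],
])

```text
time: 33.17
tool_pos: [0.429, -0.1443, 0.0319]
ee_rot: [-3.141, 0.0, 2.681]
wrist_force: [-0.1, -1.8, -0.7]
width: 0.026
finger_force: 30.0
```

Request:
drive_tool([
  [0,0,-0.3,0,0,0],
  [0,0,-0.6,0,0,0],
  [0,0,-0.6,0,0,-0.6],
  [0,0,-0.6,0,0,-0.8],
  [0,0,-0.6,0,0,-0.8],
  [0,0,-0.25,0,0,-0.8],
  [0,0,0,0,0,-0.8],
  [0,0,0,0,0,-0.8],
  [0,0,0,0,0,-0.58],
  [-0.4,-0.1,0,0,0,0],
  [-0.75,-0.184,0,0,0,0],
  [-0.75,-0.184,0,0,0,0],
  [-0.75,-0.184,0,0,0,0],
  [-0.75,-0.184,0,0,0,0],
  [-0.75,-0.184,0,0,0,0],
  [-0.6,-0.147,0,0,0,0],
  [-0.34,-0.076,0,0,0,0],
  [0,0,0,0,0,0],
  [0,0,0,0,0,0],
])

```text
time: 35.55
tool_pos: [0.6346, -0.1819, 0.15]
ee_rot: [3.141, -0.001, -3.084]
wrist_force: [-1.3, 0.7, -1.3]
width: 0.0257
finger_force: 30.0
```

```bash
python3 -c "
from plan import *
show(); rel(635,-182.3,44.5,y)
s=snapshot('wrist');cv2.imwrite('pics/w5.png',s['image'])"
```

```text
35.55 [ 634.6 -181.9  150. ] [ 3.1413e+00 -6.0000e-04 -3.0843e+00] w 0.025678784085494472 f 29.996498823165894 F [-1.3  0.7 -1.3] [-0.37  0.35  1.17  0.    1.62 -1.99]
to 635 -182.3 44.5 yaw-3.084 units xyz [-0.009 -0.009  2.637] turn wz -0.0
```

View pics/w5.png

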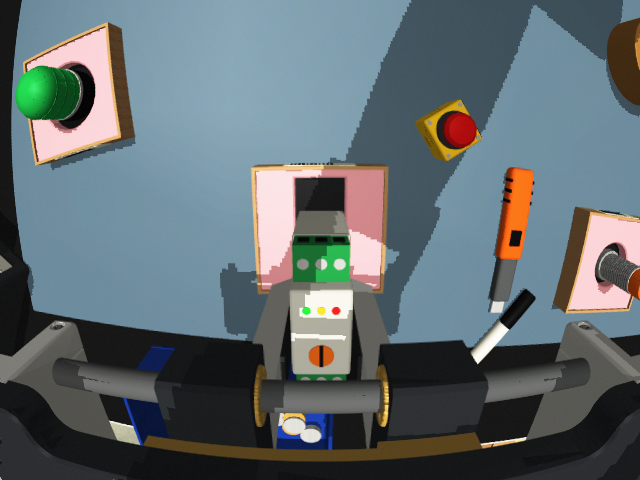

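The relay hangs aligned above the long pocket (320,230), and the beacon and sensor stand in their cartons.

Request:
drive_tool([
  [0,0,0.6,0,0,0],
  [0,0,0.7,0,0,0],
  [0,0,0.6,0,0,0],
  [0,0,0.4,0,0,0],
  [0,0,0.2,0,0,0],
  [0,0,0.1,0,0,0],
  [0,0,0.03,0,0,0],
  [0,0,0,0,0,0],
  [0,0,0,0,0,0],
])

```text
time: 36.72
tool_pos: [0.6355, -0.1823, 0.0454]
ee_rot: [-3.141, 0.001, -3.084]
wrist_force: [0.3, -0.2, -1.3]
width: 0.026
finger_force: 30.0
```

Request:
drive_tool([
  [0,0,0.02,0,0,0],
  [0,0,0.015,0,0,0],
  [0,0,0,0,0,0],
])

```text
time: 37.1
tool_pos: [0.635, -0.1822, 0.0431]
ee_rot: [-3.142, -0.0, -3.084]
wrist_force: [0.0, -0.0, -1.5]
width: 0.0254
finger_force: 30.0
```

Request:
drive_tool([
  [0,0,0.015,0,0,0],
  [0,0,0.015,0,0,0],
  [0,0,0,0,0,0],
])

```text
time: 37.48
tool_pos: [0.6352, -0.1822, 0.0429]
ee_rot: [-3.141, 0.001, -3.084]
wrist_force: [-2.0, 1.2, 3.4]
width: 0.0255
finger_force: 30.0
```

Request:
drive_tool([
  [0,0,0,0,0,0],
  [0,0,0,0,0,0],
  [0,0,0,0,0,0],
  [0,0,0,0,0,0],
  [0,0,-0.4,0,0,0],
  [0,0,-0.8,0,0,0],
  [0,0,-0.8,0,0,0],
  [0,0,-0.8,0,0,0],
  [0,0,-0.8,0,0,0],
  [0.8,0,0,0,0,0],
  [0.8,0,0,0,0,0],
  [0.8,0,0,0,0,0],
  [0.8,0,0,0,0,0],
  [0.8,0,0,0,0,0],
  [0.8,0,0,0,0,0],
  [0.8,0,0,0,0,0],
  [0,0,0,0,0,0],
  [0,0,0,0,0,0],
], gripper=0)

```text
time: 39.72
tool_pos: [0.4124, -0.1952, 0.1871]
ee_rot: [-3.14, 0.002, -3.084]
wrist_force: [0.5, -0.6, 0.1]
width: 0.0938
finger_force: 0.0
```

```bash
python3 -c "
from h import *
s=snapshot('scene');cv2.imwrite('pics/s2.png',s['image'])
t=snapshot('top');W=world(t)
for n,u,v in (('bB',528,220),('bE',117,222),('bR',408,165),('bP',255,160)):
    B=W[v-26:v+26,u-26:u+26].reshape(-1,3);B=B[B[:,2]>.077];print(n,len(B),(B.mean(0)*1000).round(1),B[:,2].max())
"
```

```text
bB 393 [ 503.6 -394.   158.7] 1.2296966069238393
bE 317 [524.5 423.1 116.8] 1.2296966069238393
bR 458 [ 633.4 -179.3   91.8] 1.2296966069238393
bP 185 [642.8 136.9 136.1] 1.2296966069238393
```

View pics/s2.png

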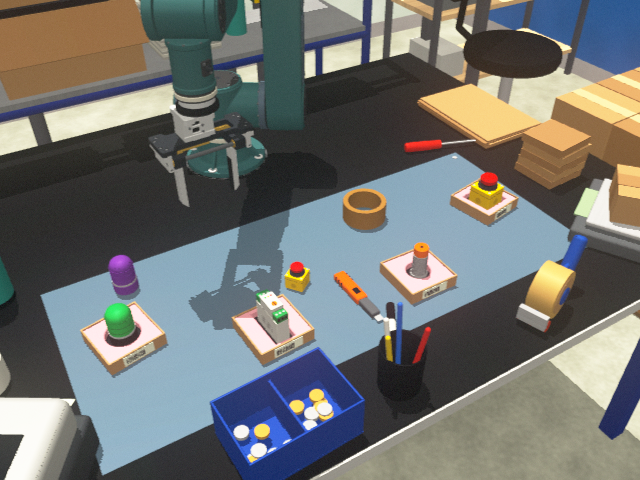

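All four devices stand upright in their pockets: beacon (119,322), relay (272,315), sensor (420,260) and e-stop (487,190). The tape, cutter and decoys have not moved, so I'm handing the job in.

```bash
python3 -c "
from bench import close_job
print(close_job())"
```

```text
the job is handed in; nothing more can be done
None
```

All four devices stand upright in their matching pockets and are let go, and the job is handed in at about 40 s; the last picture shows the tape, cutter and look-alikes where they were.

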